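Bring out the folding drip post, drop its kickstand and hold it upright

ROBOT

A 6-joint arm with a two-finger parallel gripper is mounted at the origin on a cart in front of the work surface, level with it; the furniture and walls round the work are solid. World frame = base frame: x ahead of the robot, y to its left, z up, the work surface at z = 0. Lengths are in m, angles in rad, forces in N, time in s.
With the tool pointing down it reaches from about 0.275 to 1 m from the base axis. Payload 8.4 kg.
Tool frame: the origin (TCP) lies at the very end of the fingers, on their centre line; the grasp point (between the pads) lies 19 mm behind it; z points along the fingers, y is the line along which they close (so a half turn about z gives the same grasp; the last joint's range is limited). The gripper opens to 85 mm and grips with 20 to 120 N. Pads are 22 mm wide; open, the fingers measure 114 mm over their backs; the gripper's body (76 mm by 85 mm) begins 54 mm behind the grasp point. The pads swing forward as they close: fully open they stand 13 mm farther back than shut.
Start: joints at [-1.293, 0.353, 1.633, -0, 1.155, -0.002], TCP at [0.173, -0.601, 0.231] pointing down, gripper open.
Joint ranges: [-2.63, 2.63], [-0.92, 2.1], [0.06, 2.66], [-1.3, 4.44], [0, 2.69], [-3.02, 3.02]. Speed limits (rad/s): [2.22, 2.22, 2.79, 3.14, 3.14, 3.14].

INTERFACE

Orientations are given as a rotation vector (axis times angle).
In Python, from station import robot gives the robot as it stands. The module is installed in compiled form; this text tells all that it offers.
- The arm moves only by the tool apply_moves, never from a script. Its argument "steps" is a list that holds one entry, the list of rows, each a list of 4 numbers: the shift along the tool's x, y, z in cm, then the turn about the tool's z in rad. In form: [[[dx, dy, dz, twist], ...]]. A call has 1 to 5 rows; each row is the pose to reach, as a shift and turn from the pose commanded when the call began, along the tool's axes at that moment; what a row does not reach only later rows make up. A row lasts 1/10 s, in which the tool goes at most 50 mm and 8.59 degrees, less where a joint would pass 70% of its speed; a pose out of reach is approached as far as the arm can. A call with a gripper value outside its range is refused whole. "claw" is the finger opening in cm, from 0 to 8.54, set as the call begins (left out, the last holds). The fingers move at their own pace and stop on an object; the grip force is fixed at half the most. Time passes only in rows, so rows that repeat a pose let the fingers close. It gives the time, the measured TCP pose, the force, the opening and the grip force at its end, in the units of the state.
- robot.get_obs(): the state, without advancing time (a new reading comes with each control period).
- robot.capture(name): name is "scene" or "top"; returns a dict with "color" (384x512x3 uint8, red, green, blue), "fx", "fy", "cx", "cy" (pixels), "R" (3x3) and "t" (3): a world point X has camera coordinates R X + t. Camera axes: x right, y down, z forward; pixel columns grow to the right and rows downward; lengths in m; the calibration is good to about 2 mm. A picture is of the moment at which its call begins. There is no depth.
- robot.sign_off(): hands the job in; it is judged then, once.
The state is a dict: "t": time; "q": joint angles; "qd": joint speeds; "tau": joint torques, N m; "tcp_pos": TCP position; "ee_rot": TCP orientation; "contact_force": force on the tool from outside, world axes, zero at the start; "wrist_torque": the same for the moment, N m; "grip_width": finger opening in m; "gripper_force": force on a finger pad.
Only numpy, scipy, OpenCV 4.12 (cv2) and the standard library are available. Lean on these libraries where they do the work, as an engineer would, in place of code of your own. Each camera call takes 0.05 s, during which the arm holds its last target. There are 200 camera calls.

TASK

Pull the folding drip post out from under its white hood, by the short upright handle at the front of its carriage, all the way to the far end of its rail. There flip its kickstand down past centre until it rests fully down, and then swing the leaning post upright and hold it there: it tips over when let go, so finish there, with the fingers still holding it upright and steady. Leave the bottle, the vial and the swab box standing where they are.

Things in the scene. Friction and masses are not known exactly. Their poses are not given: they have to be found in the camera images.
- rail: Fixed grey rail unit; origin on the worktop under the rail's centre line. The rail runs along y from -165 to +205 mm (34 mm wide, top 23 mm high); x points away from the robot. A white sheet-metal hood, open to the front (-x) and right (-y), covers the left end: roof x 0 to 120, y 20 to 200 mm, underside 206, top 212 mm high; back wall at x = 120 mm. Fully out, the post is 130 mm clear.
- carriage (a joint): How far the carriage (48 x 60 mm grey block on the rail) has been pulled along the rail, towards the rail's -y, in m: 0 parked under the hood, 0.22 at the end stop. It starts at 0 to 0.04 and stays where it is left; it drags with about 4 N.
- handle (a point): Point on the carriage's black upright handle (vertical round bar, 14 mm diameter, from 18 to 80 mm above the worktop), 48 mm above the worktop. It stands 90 mm in front (-x) of the rail's centre line, clear of the hood, and 23 mm to +y of the post. A horizontal 10 mm rod at 26 mm height joins it to the carriage.
- post (a joint): Tilt of the post about its hub (axis along the rail's y) in rad: 0 upright, + leans away from the robot (rail +x). Stops at 0.45, where it rests at the start, and at -0.17. No friction: let go, it falls to one of its stops. Post with head: 0.3 to 0.5 kg.
- hub_axis (a point): Point on the hub axis of the post, 50 mm above the worktop, on the rail's centre line. At joint post = 0 the post stands straight above it.
- post_grip (a point): Centre of the grey grip block at the head of the post, 140 mm from the hub axis; block 26 mm (x) x 22 mm (y, to be pinched across) x 36 mm (along the post, its top 155 mm from the hub axis). Post below it: 18 mm steel tube; a small hook sticks out 48 mm behind (+x), 105 mm from the hub. The point's axes turn with the post, z along it.
- kickstand (a joint): Kickstand angle about its pivot (axis: the post's x) in rad. 0 stowed: leg towards the rail's -y (away from the hood), 20 degrees above level. Grows downwards; 2.0 fully down at its stop, leg along the post. Over-centre spring, dead centre 0.8 (leg 26 degrees below level): pressed past that it goes on by itself to 2.0, short of it springs back. It takes about 4 N at 45 mm from the pivot.
- kick_pivot (a point): Pivot of the kickstand, on the front (-x) side of the post: 37 mm in front of the post's axis and 50 mm from the hub axis along the post (it leans with the post). A straight steel leg, 9 mm thick, swings here in the plane of the post's y and z.
- kick_foot (a point): Centre of the black rubber foot's end, 82 mm from the kickstand's pivot along the leg; foot 14 mm thick.
- bottle_mid (a point): Clear infusion bottle, 67 mm diameter, 148 mm high, standing on the worktop right of the rail; the point is its centre. Leave alone.
- vial_a_mid (a point): Small glass vial with a green cap, 26 mm diameter, 52 mm high, near the bottle; the point is its centre. Leave alone.
- swab_box_mid (a point): White and blue swab box 51 x 71 x 46 mm left of the handle; the point is its centre. Leave alone.

How it is judged:
On the way, in this order (a step that is already met when the one before it is completed fails the run):
1. the carriage is pulled out to the end of its rail (value of joint carriage above 0.205 m), for 0.2 s.
2. the kickstand is fully down, past centre (value of joint kickstand above 1.85 rad), for 0.2 s.
3. the post is upright and held by the fingers (value of joint post between -0.07 and 0.07 rad and contact force between the fingers and post above 1 N), for 0.3 s.
At the end, for the whole second after the job is handed in: The fingers hold the post (over 1 N) upright within 4 degrees (0.07 rad) and still, with the kickstand down (over 1.85 rad) and the carriage out at the end of its rail (over 195 mm of 220) (all of step 3 and value of joint kickstand above 1.85 rad and value of joint carriage above 0.195 m and velocity of joint post between -0.1 and 0.1 rad/s); the arm keeps its last pose, push and grip.
It fails at once if the bottle is moved by more than 25 mm or tipped (distance of bottle_mid from where it was at the start of the episode above 0.025 m or angle between bottle_mid's own z axis and vertical above 0.4 rad).
It fails at once if the vial is moved by more than 25 mm or tipped (distance of vial_a_mid from where it was at the start of the episode above 0.025 m or angle between vial_a_mid's own z axis and vertical above 0.4 rad).
It fails at once if the swab box is moved by more than 25 mm or tipped (distance of swab_box_mid from where it was at the start of the episode above 0.025 m or angle between swab_box_mid's own z axis and vertical above 0.4 rad).
It also fails if it takes over 64 s, if anything falls off the work surface, if the arm or the gripper's body presses on something with over 40 N, if the wrist force passes 120 N, or if a joint passes its speed limit or range.

## Working session

There is one attempt and no reset: what is moved stays moved. The work goes in short steps, Python scripts to look and compute and a tool call to move; the robot and the scene stay as the last step left them, time stands still between calls to the robot, and variables do not carry over. Pictures are saved under pics/ and viewed, at most 10 in all, crops included, and the job is handed in when it is done.

Besides the shell and the picture viewer there is one more tool, called after ">>>" as name([rows], argument=value, ...), one row to a line, values as JSON. apply_moves: Moves the arm, as the interface text tells. Its arguments: {"type":"object","properties":{"steps":{"type":"array","items":{"type":"array","items":{"type":"array","items":{"type":"number"}}}},"claw":{"type":"number"}},"required":["steps"]}

```bash
mkdir -p pics
cat > h.py <<'E'
import numpy as np, cv2
from station import robot
def snap(n,f):
    c=robot.capture(n); cv2.imwrite(f'pics/{f}.png',cv2.cvtColor(c['color'],cv2.COLOR_RGB2BGR))
    np.savez(f'pics/{f}.npz',**c); return c
def ray(c,u,v,z=None,x=None):
    R=np.array(c['R']);t=np.array(c['t']);d=R.T@np.array([(u-c['cx'])/c['fx'],(v-c['cy'])/c['fy'],1]);o=-R.T@t
    s=(z-o[2])/d[2]; return o+s*d
def proj(c,X):
    p=np.array(c['R'])@np.array(X)+np.array(c['t']); return (c['fx']*p[0]/p[2]+c['cx'],c['fy']*p[1]/p[2]+c['cy'])
E
python3 - <<'E'
from h import *
for n in('scene','top'):
    c=snap(n,n+'0'); print(n,c['fx'],c['cx'],c['cy'],-np.array(c['R']).T@c['t']); print(np.array(c['R']).round(3))
o=robot.get_obs(); print(o['t'],o['tcp_pos'],o['ee_rot'],o['grip_width'])
E
```

```text
scene 491.43041221097076 260.0098884390287 187.73023534354792 [-0.07051866  0.73314433  1.24973815]
[[-0.771 -0.637  0.004]
 [-0.498  0.598 -0.628]
 [ 0.398 -0.486 -0.778]]
top 443.4326722023612 257.61462510726955 190.7272196408293 [0.36772715 0.05723955 1.30358441]
[[ 0.005 -1.     0.009]
 [-0.995 -0.005 -0.098]
 [ 0.098 -0.008 -0.995]]
0.1 [ 0.17249847 -0.60028003  0.23061724] [-3.10963545e+00 -4.37986866e-01  2.40630779e-04] 0.08550642806861725
```

View pics/scene0.png

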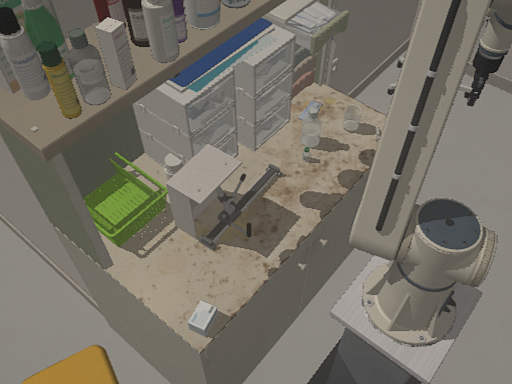

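View pics/top0.png

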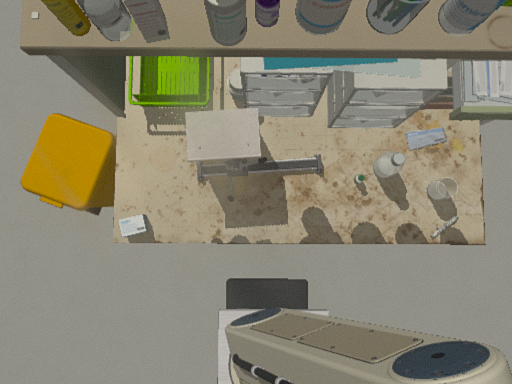

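The top view shows the rail from about (198,172) to (322,165), with the hood at (222,135), the bottle at (390,165) and the vial at (360,179). In the scene view the handle is at about (249,229). I'll zoom in on both.

Run:
```python
import cv2,numpy as np
a=cv2.imread('pics/top0.png')[100:220,180:340]; b=cv2.imread('pics/scene0.png')[140:260,160:320]
a=cv2.resize(a,None,fx=5,fy=5,interpolation=2); b=cv2.resize(b,None,fx=5,fy=5,interpolation=2)
cv2.imwrite('pics/ca.png',a);cv2.imwrite('pics/cb.png',b)
```

```text
(no output)
```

View pics/ca.png

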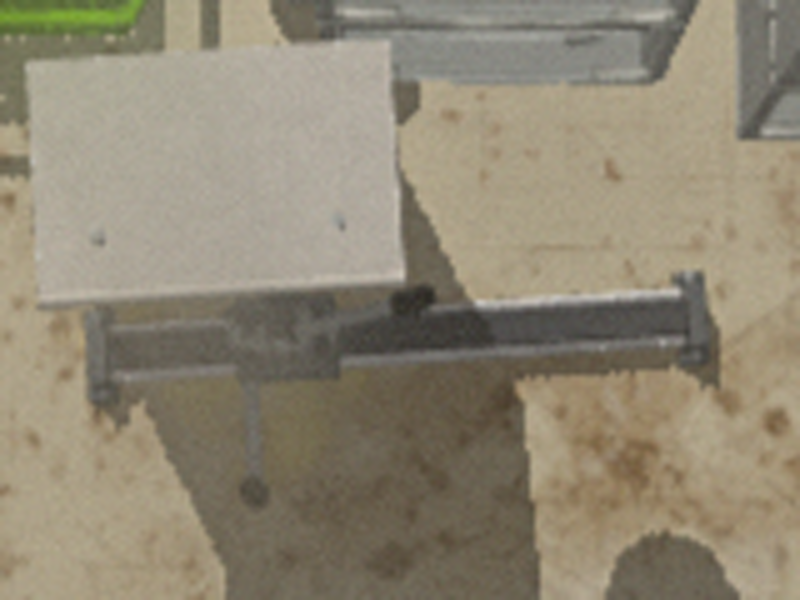

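View pics/cb.png

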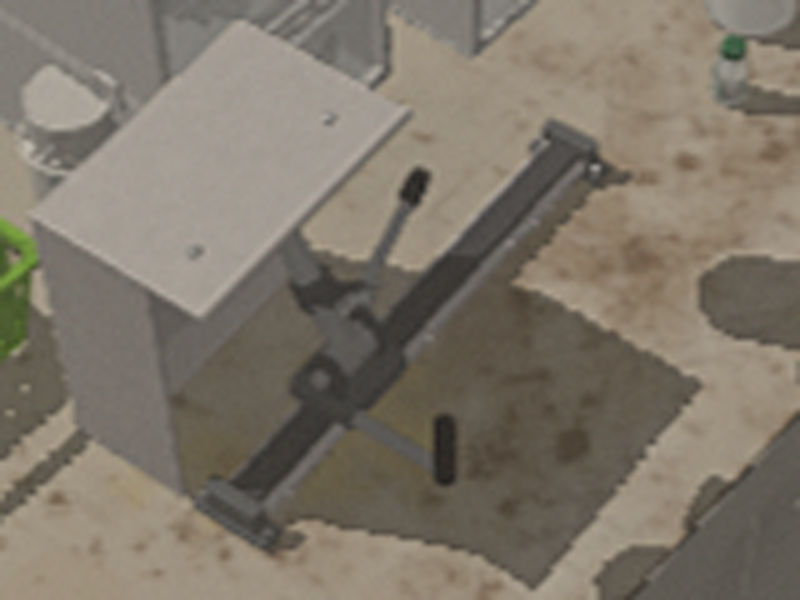

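The crops show the hood roof corners, the handle top at crop (254,490), and the kick foot at (412,300) in the top view and (415,187) in the scene view. Next I'll fit the rail pose and the carriage position.

```bash
cat >> h.py <<'E'
def T(p,l):
    c,s=np.cos(p[2]),np.sin(p[2]); l=np.array(l,float); return np.array([p[0]+c*l[0]-s*l[1],p[1]+s*l[0]+c*l[1],l[2]])
def load(f): return dict(np.load(f'pics/{f}.npz'))
E
cat > fit.py <<'E'
from h import *
from scipy.optimize import least_squares
ct,cs=load('top0'),load('scene0')
t=lambda u,v:(ct,180+u/5-.4,100+v/5-.4); s=lambda u,v:(cs,160+u/5-.4,140+v/5-.4)
# params x,y,yaw, yp (post local y), tilt fixed .45
def foot(yp):
    k=np.radians(20); ly=yp-.082*np.cos(k); al=.05+.082*np.sin(k); th=.45
    return [-.037*np.cos(th)+al*np.sin(th), ly, .05+.037*np.sin(th)+al*np.cos(th)]
def obs(p):
    y=p[3]; h=lambda z:[-.09,y+.023,z]
    return [(t(28,62),[.12,.2,.212]),(t(390,42),[.12,.02,.212]),(t(405,280),[0,.02,.212]),(t(38,305),[0,.2,.212]),
    (s(240,22),[.12,.02,.212]) if 0 else (s(410,108),[0 if 0 else .12,.02,.212]) if 0 else (s(200,316),[0,.2,.212]) if 0 else (t(254,490),h(.07)),
    (s(445,418),h(.078)),(s(445,482),h(.02)),(t(415,299),foot(y)),(s(416,186),foot(y))]
def res(p):
    return np.concatenate([np.subtract(proj(o[0],T(p,l)),o[1:]) for o,l in obs(p)])
r=least_squares(res,[.47,.1,0,.05],loss='soft_l1')
print(r.x,res(r.x).reshape(-1,2).round(1).tolist())
p=r.x[:3];y=r.x[3]
print('handle',T(p,[-.09,y+.023,.048]),'foot',T(p,foot(y)),'hub end', y)
for n,l in [('rail-',[0,-.165,.02]),('rail+',[0,.205,.02])]:
  q=T(p,l); print(n,q,np.multiply(np.subtract(proj(ct,q),(179.6,99.6)),5),np.multiply(np.subtract(proj(cs,q),(159.6,139.6)),5))
for yy,th in((.02,0),):
  for x in(0,.12): 
    for yl in (.02,.2): print('scene roof',x,yl,np.multiply(np.subtract(proj(cs,T(p,[x,yl,.212])),(159.6,139.6)),5))
print('bottle',ray(ct,388,166,.07),'vial',ray(ct,360,179,.05),'box',ray(ct,132,225,.046))
E
python3 fit.py
```

```text
[0.56619028 0.02218556 0.07460774 0.08895498] [[0.2, 0.8], [-0.7, 0.1], [-0.4, -0.6], [0.9, -0.7], [-1.5, 0.5], [-0.2, 0.8], [0.0, -0.9], [0.2, 0.2], [0.5, -1.2]]
handle [0.46809568 0.12712063 0.048     ] foot [0.56593212 0.03409965 0.13636971] hub end 0.08895498300630607
rail- [ 0.57848914 -0.14235543  0.02      ] [713.23196213 313.9516931 ] [581.05313796 128.46243003]
rail+ [0.55090987 0.22661528 0.02      ] [ 82.23942445 356.98872574] [229.05279617 510.93236782]
scene roof 0 0.02 [408.05395388 102.97309454]
scene roof 0 0.2 [205.23297566 308.19539978]
scene roof 0.12 0.02 [243.71400877  14.49427584]
scene roof 0.12 0.2 [ 36.11167065 207.04791836]
bottle [ 0.56108956 -0.32001969  0.07      ] vial [ 0.52626531 -0.24510636  0.05      ] box [0.39240577 0.4008959  0.046     ]
```

```bash
python3 - <<'E'
from h import *
ct,cs=load('top0'),load('scene0')
for z in(.4,.5,.6,.7,.8): print(z,ray(ct,22,52,z),proj(cs,ray(ct,22,52,z)), ray(ct,500,50,z))
E
cat >> h.py <<'E'
P=(.5662,.0222,.0746)
def plan(w,yaw=None):
    "world TCP target -> row from the present pose"
    from scipy.spatial.transform import Rotation as R
    o=robot.get_obs(); M=R.from_rotvec(o['ee_rot']).as_matrix()
    d=M.T@(np.array(w)-o['tcp_pos']); h=np.arctan2(M[1,0],M[0,0])
    tw=0 if yaw is None else h-yaw
    print('t',o['t'],'tcp',np.round(o['tcp_pos'],4),'F',np.round(o['contact_force'],1),'grip',round(o['grip_width'],4),o['gripper_force'],'tilt',M[2,2].round(4))
    print('row cm',(d*100).round(2),'tw',round(tw,3))
E
python3 - <<'E'
from h import *
plan([.4681,.1271,.20],.0746)
plan([.4681,.1271,.05],.0746)
E
```

```text
0.4 [0.74707447 0.5465529  0.4       ] (np.float64(25.218470014170038), np.float64(194.41480043775437)) [ 0.75973371 -0.46366736  0.4       ]
0.5 [0.70509197 0.49240043 0.5       ] (np.float64(42.111244031048415), np.float64(158.6947178780221)) [ 0.71635021 -0.40601841  0.5       ]
0.6 [0.66310947 0.43824795 0.6       ] (np.float64(61.454119490227185), np.float64(117.79385058090737)) [ 0.67296671 -0.34836947  0.6       ]
0.7 [0.62112697 0.38409547 0.7       ] (np.float64(83.82181266964855), np.float64(70.49695036538338)) [ 0.62958321 -0.29072052  0.7       ]
0.8 [0.57914447 0.32994299 0.8       ] (np.float64(109.9840332841307), np.float64(15.176451827871745)) [ 0.5861997  -0.23307157  0.8       ]
t 0.1 tcp [ 0.1725 -0.6003  0.2306] F [-0.8  0.2 -0.2] grip 0.0855 0.0 tilt -1.0
row cm [ 48.5  -61.74   3.14] tw 0.205
t 0.1 tcp [ 0.1725 -0.6003  0.2306] F [-0.8  0.2 -0.2] grip 0.0855 0.0 tilt -1.0
row cm [ 48.5  -61.72  18.14] tw 0.205
```

>>> apply_moves([
  [[3,-3.8,0,0.1],[6,-7.6,0,0.205],[9,-11.5,0,0.205],[12,-15.3,0,0.205],[15,-19.1,0,0.205]],
], claw=6)

```text
t: 0.6
tcp_pos: [0.2642, -0.3737, 0.231]
ee_rot: [-3.139, -0.117, 0.0]
contact_force: [0.4, -0.1, 0.5]
grip_width: 0.06
gripper_force: 0.0
```

```bash
python3 -c "
from h import *
plan([.4681,.1271,.20],.0746)"
```

```text
t 0.6 tcp [ 0.2642 -0.3737  0.231 ] F [ 0.4 -0.1  0.5] grip 0.06 0.0 tilt -1.0
row cm [ 24.05 -48.43   3.12] tw -0.0
```

>>> apply_moves([
  [[2.2,-4.4,0,0],[4.4,-8.8,0,0],[6.6,-13.2,1,0],[8.8,-17.6,2,0],[11,-22,3,0]],
])

```text
t: 1.1
tcp_pos: [0.3573, -0.1468, 0.2013]
ee_rot: [3.139, 0.117, 0.001]
contact_force: [1.2, -0.3, -0.2]
grip_width: 0.06
gripper_force: 0.0
```

>>> apply_moves([
  [[2.2,-4.4,0,0],[4.4,-8.8,0,0],[6.6,-13.2,0,0],[8.8,-17.6,0,0],[11,-22,0,0]],
])

```text
t: 1.6
tcp_pos: [0.4505, 0.0812, 0.2014]
ee_rot: [3.139, 0.118, 0.0]
contact_force: [1.6, -0.8, -0.2]
grip_width: 0.0599
gripper_force: 0.0
```

```bash
python3 -c "
from h import *
plan([.4681,.1271,.20],.0746)"
```

```text
t 1.6 tcp [0.4505 0.0812 0.2014] F [ 1.6 -0.8 -0.2] grip 0.0599 0.0 tilt -1.0
row cm [ 2.1  -4.45  0.14] tw 0.001
```

>>> apply_moves([
  [[2.1,-4.4,0,0],[2.1,-4.4,4,0],[2.1,-4.4,8,0],[2.1,-4.4,12,0],[2.1,-4.4,15.4,0]],
])

```text
t: 2.1
tcp_pos: [0.4671, 0.1245, 0.0455]
ee_rot: [3.139, 0.118, -0.002]
contact_force: [1.4, 0.1, 0.1]
grip_width: 0.06
gripper_force: 0.0
```

>>> apply_moves([
  [[0,0,0,0],[0,0,0,0],[0,0,0,0],[0,0,0,0],[0,0,0,0]],
], claw=0.8)

```text
t: 2.6
tcp_pos: [0.4693, 0.1247, 0.0492]
ee_rot: [-3.139, -0.117, -0.005]
contact_force: [-1.2, -0.7, 8.2]
grip_width: 0.0119
gripper_force: 58.8
```

```bash
python3 -c "
from h import *
plan([.4681,.1271,.05],.0746)
c=snap('top','t1')
cv2.imwrite('pics/t1c.png',cv2.resize(cv2.imread('pics/t1.png')[120:230,180:340],None,fx=5,fy=5,interpolation=2))"
```

```text
t 2.6 tcp [0.4693 0.1247 0.0492] F [-1.2 -0.7  8.2] grip 0.0119 58.759716153144836 tilt -1.0
row cm [-0.1  -0.25 -0.08] tw 0.0
```

View pics/t1c.png

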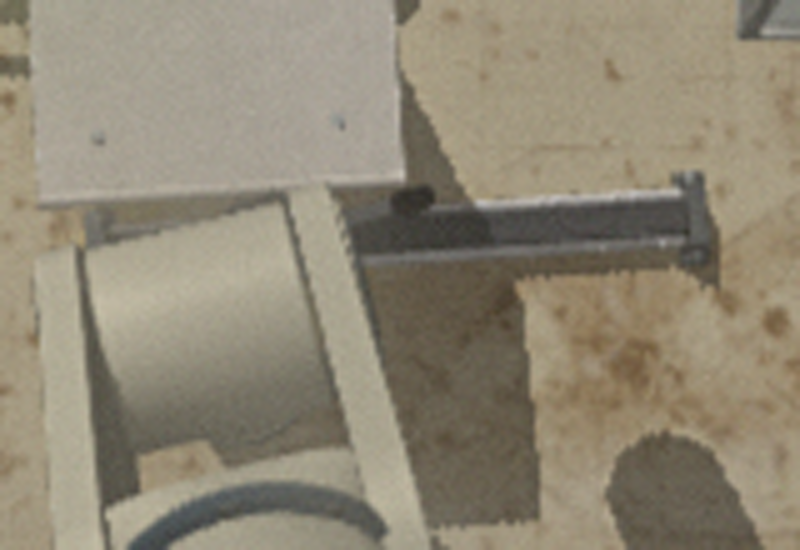

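The fingers hold the handle and the foot hasn't moved. Tool +y is now along the rail's -y, so I'll pull that way.

>>> apply_moves([
  [[0,1,0,0],[0,2.5,0,0],[0,4.5,0,0],[0,6.5,0,0],[0,8.5,0,0]],
])

```text
t: 3.15
tcp_pos: [0.4753, 0.0397, 0.0492]
ee_rot: [-3.138, -0.117, -0.004]
contact_force: [-2.2, 6.4, 9.3]
grip_width: 0.0126
gripper_force: 59.4
```

>>> apply_moves([
  [[0,2,0,0],[0,4,0,0],[0,6,0,0],[0,8,0,0],[0,9,0,0]],
])

```text
t: 3.65
tcp_pos: [0.4818, -0.051, 0.0492]
ee_rot: [-3.139, -0.116, -0.003]
contact_force: [-4.1, 4.1, 12.1]
grip_width: 0.0122
gripper_force: 59.7
```

```bash
python3 -c "
from h import *
plan(T(P,[-.09,-.11+.023,.05]),.0746)"
```

```text
t 3.65 tcp [ 0.4818 -0.051   0.0492] F [-4.1  4.1 12.1] grip 0.0122 59.717678278684616 tilt -1.0
row cm [-0.03  2.03 -0.08] tw -0.001
```

>>> apply_moves([
  [[0,0.7,0,0],[0,1.3,0,0],[0,1.8,0,0],[0,2.2,0,0],[0,2.2,0,0]],
])

```text
t: 4.15
tcp_pos: [0.483, -0.0701, 0.0492]
ee_rot: [-3.136, -0.113, -0.002]
contact_force: [-1.5, 19.1, 13.7]
grip_width: 0.012
gripper_force: 60.5
```

>>> apply_moves([
  [[0,0.3,0,0],[0,0.5,0,0],[0,0.5,0,0],[0,0.5,0,0],[0,0.5,0,0]],
])

```text
t: 4.65
tcp_pos: [0.483, -0.0706, 0.0492]
ee_rot: [-3.131, -0.11, -0.001]
contact_force: [-1.7, 54.7, 19.2]
grip_width: 0.0121
gripper_force: 62.3
```

```bash
python3 -c "
from h import *
plan(T(P,[-.09,-.11+.023,.05]),.0746)
c=snap('scene','s1')
cv2.imwrite('pics/s1c.png',cv2.resize(cv2.imread('pics/s1.png')[130:250,170:330],None,fx=5,fy=5,interpolation=2))"
```

```text
t 4.65 tcp [ 0.483  -0.0706  0.0492] F [-1.7 54.7 19.2] grip 0.0121 62.29216016829014 tilt -1.0
row cm [-0.01  0.07 -0.08] tw -0.004
```

View pics/s1c.png

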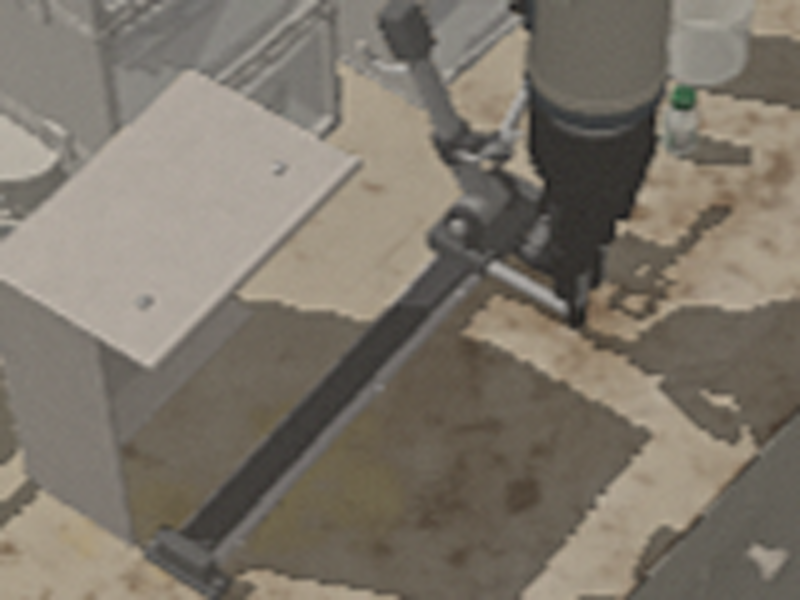

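The carriage is at its end stop: the pull met 55 N there and the position matches the expected end. I'll relax the push, release the handle and rise.

>>> apply_moves([
  [[0,-0.4,0,0],[0,-0.7,0,0],[0,-0.7,0,0],[0,-0.7,0,0],[0,-0.7,0,0]],
])

```text
t: 5.2
tcp_pos: [0.4831, -0.0697, 0.0492]
ee_rot: [-3.139, -0.117, -0.003]
contact_force: [-3.9, 2.8, 11.9]
grip_width: 0.0121
gripper_force: 60.8
```

>>> apply_moves([
  [[0,0,0,0],[0,0,0,0],[0,0,0,0],[0,0,0,0],[0,0,0,0]],
], claw=5)

```text
t: 5.7
tcp_pos: [0.4826, -0.0701, 0.0474]
ee_rot: [-3.139, -0.117, -0.0]
contact_force: [-0.8, -0.4, -0.4]
grip_width: 0.0501
gripper_force: 0.0
```

>>> apply_moves([
  [[0,0,-3,0],[0,0,-7,0],[0,0,-11,0],[0,0,-14,0],[0,0,-14,0]],
])

```text
t: 6.2
tcp_pos: [0.4851, -0.0704, 0.1914]
ee_rot: [3.138, 0.117, 0.011]
contact_force: [0.4, 0.3, -0.1]
grip_width: 0.0499
gripper_force: 0.0
```

Run:
```python
from h import *
k=lambda r,b,th=.45:(lambda al:[-.037*np.cos(th)+al*np.sin(th),-.11-r*np.cos(b),.05+.037*np.sin(th)+al*np.cos(th)])(.05+r*np.sin(b))
for b in(20,0,-26,-40): print(b,np.round(k(.058,np.radians(b)),4))
plan(T(P,k(.058,np.radians(20))),.0746)
c=snap('top','t2')
cv2.imwrite('pics/t2c.png',cv2.resize(cv2.imread('pics/t2.png')[110:230,240:400],None,fx=5,fy=5,interpolation=2))
f=T(P,k(.082,np.radians(20)));print('foot px crop',np.multiply(np.subtract(proj(c,f),(240,110)),5))
```

```text
20 [-0.0029 -0.1645  0.129 ]
0 [-0.0116 -0.168   0.1111]
-26 [-0.0226 -0.1621  0.0882]
-40 [-0.0278 -0.1544  0.0775]
t 6.2 tcp [ 0.4851 -0.0704  0.1914] F [ 0.4  0.3 -0.1] grip 0.0499 0.0 tilt -1.0
row cm [8.44 7.81 6.32] tw 0.0
foot px crop [485.68826301 222.78869095]
```

View pics/t2c.png

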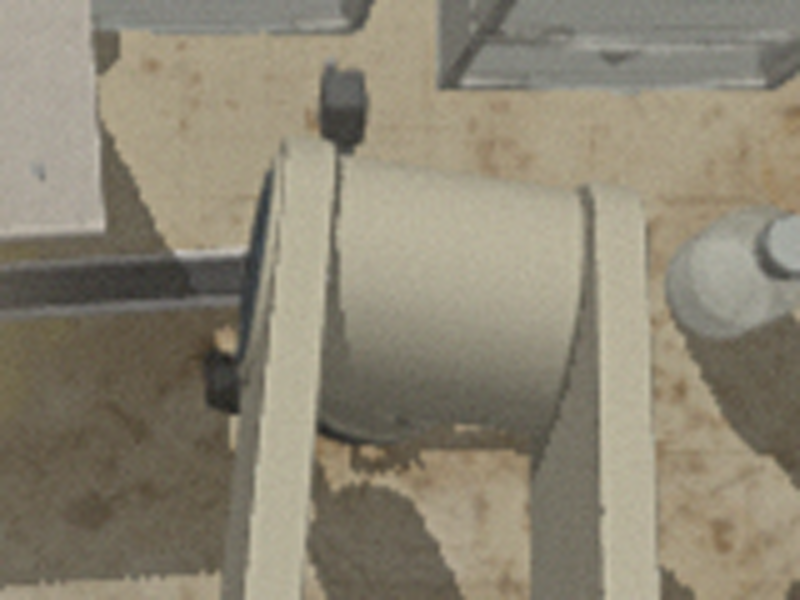

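The post head is at crop (343,95), while the kickstand is hidden behind the arm. I'll close the fingers and hover over the leg.

>>> apply_moves([
  [[2,4,0,0],[5,7.8,0,0],[8.4,7.8,0,0],[8.4,7.8,2,0],[8.4,7.8,3,0]],
], claw=0)

```text
t: 6.75
tcp_pos: [0.571, -0.1414, 0.1542]
ee_rot: [-3.138, -0.117, 0.006]
contact_force: [-0.6, 0.2, 0.2]
grip_width: -0.0004
gripper_force: 0.0
```

Run:
```python
from h import *
plan(T(P,[-.0029,-.1645,.134]),.0746)
c=snap('scene','s2')
cv2.imwrite('pics/s2c.png',cv2.resize(cv2.imread('pics/s2.png')[110:210,220:320],None,fx=6,fy=6,interpolation=2))
for l in([.0609,-.11,.176],[-.0029,-.1645,.129]): print(np.multiply(np.subtract(proj(c,T(P,l)),(220,110)),6))
```

```text
t 6.75 tcp [ 0.571  -0.1414  0.1542] F [-0.6  0.2  0.2] grip -0.0004 0.0 tilt -1.0
row cm [0.46 0.1  2.02] tw 0.0
[185.27183873 143.77363773]
[344.88078571 197.58716787]
```

View pics/s2c.png

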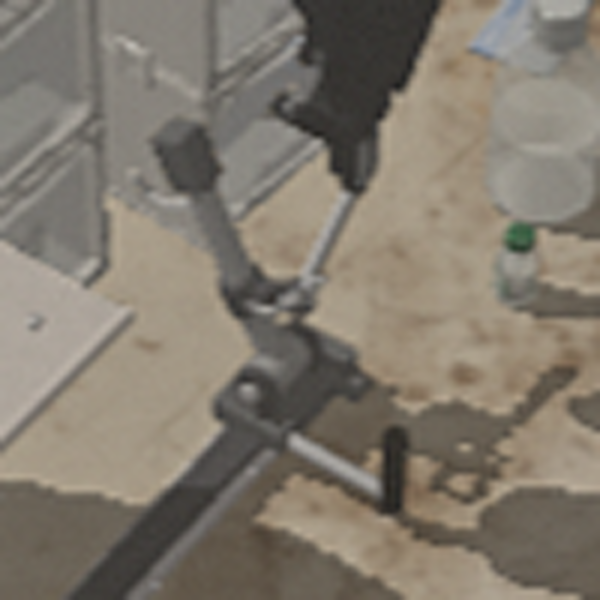

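Contact is lined up with the leg, so I'll press down, following the lean.

>>> apply_moves([
  [[0.4,0,1,0],[0.4,0,2,0],[0,0,2.8,0],[-0.4,0,3.6,0],[-0.8,0,4.4,0]],
])

```text
t: 7.3
tcp_pos: [0.5641, -0.1425, 0.1133]
ee_rot: [3.139, 0.118, 0.002]
contact_force: [1.2, -2.5, 2.2]
grip_width: -0.0001
gripper_force: 1.4
```

>>> apply_moves([
  [[-0.4,0,0.8,0],[-0.8,0,1.6,0],[-1.2,0,2.4,0],[-1.5,0,3.0,0],[-1.5,0,3.0,0]],
])

```text
t: 7.8
tcp_pos: [0.5477, -0.143, 0.0821]
ee_rot: [-3.139, -0.117, 0.004]
contact_force: [-0.2, 0.5, 0.4]
grip_width: 0.0001
gripper_force: 0.0
```

>>> apply_moves([
  [[0,0,0,0],[0,0,0,0],[0,0,0,0]],
])

```text
t: 8.1
tcp_pos: [0.5496, -0.1433, 0.0837]
ee_rot: [3.139, 0.117, 0.001]
contact_force: [-0.1, 0.0, -0.6]
grip_width: 0.0
gripper_force: 0.0
```

Run:
```python
from h import *
plan(T(P,[-.0029,-.1645,.134]),.0746)
c=snap('scene','s3')
cv2.imwrite('pics/s3c.png',cv2.resize(cv2.imread('pics/s3.png')[110:210,220:320],None,fx=6,fy=6,interpolation=2))
```

```text
t 8.1 tcp [ 0.5496 -0.1433  0.0837] F [-0.1  0.  -0.6] grip 0.0 0.0 tilt -1.0
row cm [ 2.6   0.07 -5.03] tw 0.0
```

View pics/s3c.png

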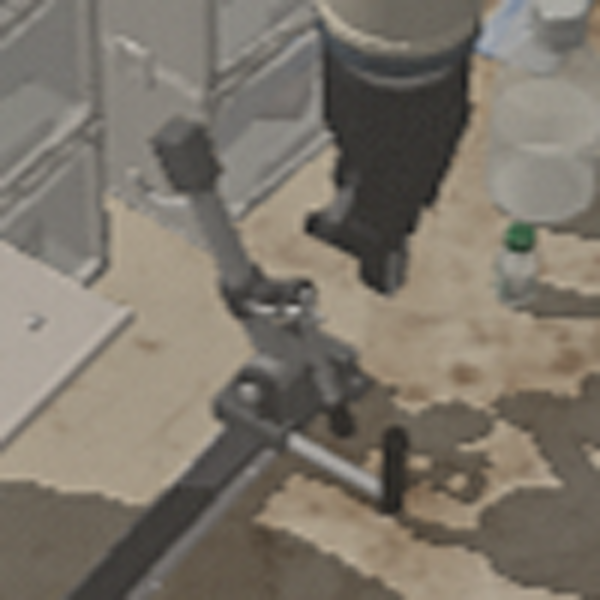

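The kickstand is fully down: the leg lies along the post with its foot at crop (343,420). Next I'll rise and go over the grip block.

>>> apply_moves([
  [[0,0,-4,0],[0,0,-8,0],[0,0,-12,0],[0,0,-16,0],[0,0,-16,0]],
], claw=5)

```text
t: 8.65
tcp_pos: [0.5523, -0.1441, 0.2496]
ee_rot: [3.136, 0.117, 0.015]
contact_force: [1.8, 0.1, 0.2]
grip_width: 0.0502
gripper_force: 0.0
```

Run:
```python
from h import *
plan(T(P,[.0609,-.11,.158]),.0746)
```

```text
t 8.65 tcp [ 0.5523 -0.1441  0.2496] F [1.8 0.1 0.2] grip 0.0502 0.0 tilt -1.0
row cm [ 8.63 -5.51  9.22] tw 0.0
```

>>> apply_moves([
  [[4,-2.7,0,0],[8.7,-5.5,0,0],[8.7,-5.5,3,0],[8.7,-5.5,6,0],[8.7,-5.5,8.5,0]],
])

```text
t: 9.15
tcp_pos: [0.6314, -0.0813, 0.1562]
ee_rot: [-3.139, -0.119, 0.002]
contact_force: [-0.6, 0.5, -0.5]
grip_width: 0.0502
gripper_force: 0.0
```

>>> apply_moves([
  [[0,0,0,0],[0,0,0,0]],
])

```text
t: 9.35
tcp_pos: [0.6317, -0.0819, 0.1584]
ee_rot: [-3.139, -0.117, 0.001]
contact_force: [0.2, 0.7, -0.3]
grip_width: 0.0499
gripper_force: 0.0
```

Run:
```python
from h import *
plan(T(P,[.0609,-.11,.158]),.0746)
```

```text
t 9.35 tcp [ 0.6317 -0.0819  0.1584] F [ 0.2  0.7 -0.3] grip 0.0499 0.0 tilt -1.0
row cm [0.33 0.13 0.04] tw 0.0
```

>>> apply_moves([
  [[0.3,0.1,0,0],[0.3,0.1,0,0],[0.3,0.1,0,0]],
])

```text
t: 9.65
tcp_pos: [0.6356, -0.0829, 0.1597]
ee_rot: [3.139, 0.117, 0.003]
contact_force: [0.3, 0.0, -0.7]
grip_width: 0.0494
gripper_force: 0.0
```

>>> apply_moves([
  [[0,0,0,0],[0,0,0,0],[0,0,0,0],[0,0,0,0],[0,0,0,0]],
], claw=1.5)

```text
t: 10.15
tcp_pos: [0.635, -0.0821, 0.159]
ee_rot: [-3.139, -0.117, -0.001]
contact_force: [-1.6, 4.4, 6.4]
grip_width: 0.021
gripper_force: 59.2
```

Run:
```python
from h import *
plan(T(P,[0,-.11,.172]),.0746)
for th in (.45,.34,.23,.12,0): print(np.round([14*np.sin(th)-14*np.sin(.45),14*np.cos(th)-14*np.cos(.45)],2))
```

```text
t 10.15 tcp [ 0.635  -0.0821  0.159 ] F [-1.6  4.4  6.4] grip 0.021 59.244741797447205 tilt -1.0
row cm [-6.08  0.08 -1.3 ] tw 0.0
[0. 0.]
[-1.42  0.59]
[-2.9   1.03]
[-4.41  1.29]
[-6.09  1.39]
```

The block is gripped at 21 mm. Now I'll swing it along the arc, slowly.

>>> apply_moves([
  [[-0.5,0,-0.22,0],[-1.0,0,-0.43,0],[-1.5,0,-0.62,0],[-2.0,0,-0.79,0],[-2.5,0,-0.93,0]],
])

```text
t: 10.65
tcp_pos: [0.6108, -0.0839, 0.1677]
ee_rot: [-3.138, -0.117, -0.004]
contact_force: [4.7, 5.9, -3.3]
grip_width: 0.0215
gripper_force: 58.7
```

>>> apply_moves([
  [[-0.6,0,-0.14,0],[-1.2,0,-0.26,0],[-1.9,0,-0.36,0],[-2.6,0,-0.43,0],[-3.2,0,-0.46,0]],
])

```text
t: 11.15
tcp_pos: [0.5789, -0.0861, 0.1725]
ee_rot: [-3.138, -0.117, -0.005]
contact_force: [3.1, 5.7, -2.8]
grip_width: 0.0212
gripper_force: 58.7
```

Run:
```python
from h import *
plan(T(P,[0,-.11,.172]),.0746)
```

```text
t 11.15 tcp [ 0.5789 -0.0861  0.1725] F [ 3.1  5.7 -2.8] grip 0.0212 58.71264159679413 tilt -1.0
row cm [-0.46  0.1   0.05] tw -0.0
```

>>> apply_moves([
  [[-0.2,0,0,0],[-0.4,0,0,0],[-0.4,0,0,0],[-0.4,0,0,0],[-0.4,0,0,0]],
])

```text
t: 11.65
tcp_pos: [0.5753, -0.0864, 0.1726]
ee_rot: [-3.138, -0.117, -0.005]
contact_force: [4.3, 6.3, -0.6]
grip_width: 0.021
gripper_force: 58.8
```

Run:
```python
from h import *
plan(T(P,[0,-.11,.172]),.0746)
c=snap('scene','s4')
cv2.imwrite('pics/s4c.png',cv2.resize(cv2.imread('pics/s4.png')[110:210,220:320],None,fx=6,fy=6,interpolation=2))
for l in([0,-.11,.05],[0,-.11,.12],[0,-.11,.155],[0,-.11,.172],[0,-.11,.19]): print(l,np.multiply(np.subtract(proj(c,T(P,l)),(220,110)),6))
```

```text
t 11.65 tcp [ 0.5753 -0.0864  0.1726] F [ 4.3  6.3 -0.6] grip 0.021 58.77401947975159 tilt -1.0
row cm [-0.1   0.1   0.06] tw -0.0
[0, -0.11, 0.05] [279.14450594 357.10796222]
[0, -0.11, 0.12] [281.08688065 268.78344606]
[0, -0.11, 0.155] [282.11072924 222.22655306]
[0, -0.11, 0.172] [282.62149963 199.00057754]
[0, -0.11, 0.19] [283.17227025 173.9556939 ]
```

View pics/s4c.png

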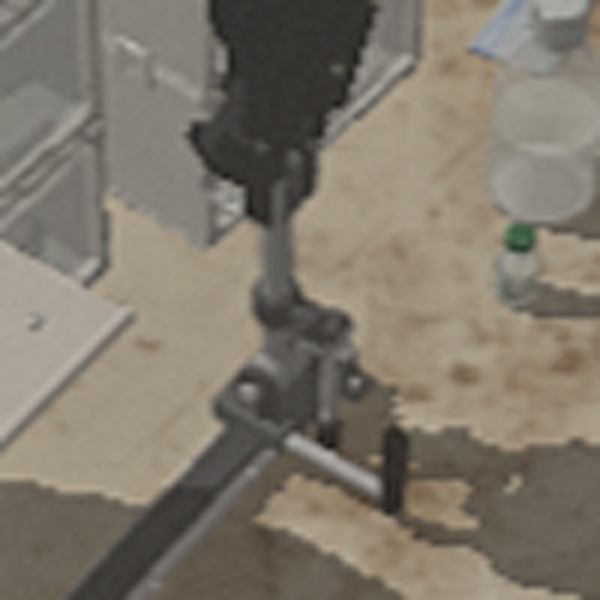

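The post stands vertical: its tube runs (278,240) to (275,285), with the leg vertical at u≈328 and the carriage at the end. I'll make a last 2 mm nudge, settle, and hand in.

>>> apply_moves([
  [[-0.1,0,0,0],[-0.2,0,0,0],[-0.2,0,0,0],[-0.2,0,0,0],[-0.2,0,0,0]],
])

```text
t: 12.2
tcp_pos: [0.5734, -0.0866, 0.1726]
ee_rot: [-3.138, -0.117, -0.005]
contact_force: [3.7, 5.7, -2.3]
grip_width: 0.021
gripper_force: 58.9
```

Run:
```python
from h import *
plan(T(P,[0,-.11,.172]),.0746)
print(robot.sign_off())
```

```text
t 12.2 tcp [ 0.5734 -0.0866  0.1726] F [ 3.7  5.7 -2.3] grip 0.021 58.888733983039856 tilt -1.0
row cm [0.09 0.1  0.06] tw -0.0
the job is handed in; nothing more can be done
None
```

I handed the job in at 12.2 s with the carriage at the end of its rail, the kickstand down and the post held upright in the fingers (59 N grip); no verdict came back, so this rests on my pictures and position and force readings.

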